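Scan a batch of coins under the low scanner hood

ROBOT

A 7-joint arm with a two-finger parallel gripper is mounted at the origin on the work surface. World frame = base frame: x ahead of the robot, y to its left, z up, the work surface at z = 0. Lengths are in m, angles in rad, forces in N, time in s.
With the tool pointing down it reaches from about 0.425 to 0.875 m from the base axis. Payload 4.7 kg.
Tool frame: the origin (TCP) lies on the centre line of the jaws, within the pads' length; the fingertips stand 14 mm ahead of it and the grasp point (between the pads) lies 5 mm behind it; z points along the fingers, y is the line along which they close (so a half turn about z gives the same grasp; the last joint's range is limited). The gripper opens to 87 mm and grips with 3 to 60 N. Pads are 19 mm wide; open, the fingers measure 117 mm over their backs; the gripper's body (75 mm by 190 mm) begins 51 mm behind the grasp point.
Start: joints at [1.215, 0.321, -0.07, 1.45, 0.023, 1.371, -0.057], TCP at [0.235, -0.606, 0.237] pointing down, gripper open.
Joint ranges: [-2.86, 2.86], [-0.3, 2.09], [-1.38, 1.24], [0.06, 2.45], [-1.56, 4.7], [0.09, 2.05], [-2.69, 2.69]. Speed limits (rad/s): [2.57, 2.57, 3.14, 3.14, 3.14, 3.14, 3.14].

INTERFACE

Orientations are given as a rotation vector (axis times angle).
In Python, from bench import * gives the robot as it stands.
- The arm moves only by the shell command python3 -m jog 'ROWS' [FORCE]. ROWS is JSON, a list of rows, each an object of numbers: "claw": the finger opening in mm, from 0 to 87; "dx", "dy", "dz": the shift along the tool's x, y, z in mm; "spin": the turn about the tool's z in degrees. In form: [{"claw": .., "dx": .., "dy": .., "dz": .., "spin": ..}, ...]. A call has 1 to 20 rows; each row is the pose to reach, as a shift and turn from the pose commanded when the call began, along the tool's axes at that moment; what a row does not reach only later rows make up. A row lasts 1/12 s, in which the tool goes at most 41.7 mm and 7.16 degrees, less where a joint would pass 70% of its speed; a pose out of reach is approached as far as the arm can. A call with a gripper value outside its range is refused whole. The fingers move at their own pace and stop on an object; FORCE is the grip in N (left out, the last holds). Time passes only in rows, so rows that repeat a pose let the fingers close. It gives the time, the measured TCP pose, the force, the opening and the grip force at its end, in the units of the state.
- get_state(): the state, without advancing time (a new reading comes with each control period).
- get_image(name): name is "side" or "top" or "wrist"; returns a dict with "frame" (384x512x3 uint8, red, green, blue), "depth" (384x512 float32, m along the optical axis (not along the pixel's ray), 0 where there is no reading), "K" (3x3 intrinsics, pixels), "T" (4x4, takes a point from camera to world coordinates); the wrist camera has in their place "mount" (4x4, takes a point from camera to tool coordinates, whose origin is the TCP and whose axes are the flange's). Camera axes: x right, y down, z forward; pixel columns grow to the right and rows downward; lengths in m; the calibration is good to about 2 mm. A picture is of the moment at which its call begins: read the wrist's pose just before it.
- close_job(): hands the job in; it is judged then, once.
The state is a dict: "time": time; "joint_positions": joint angles; "qd": joint speeds; "joint_torque": joint torques, N m; "position": TCP position; "tool_rot": TCP orientation; "ft_force": force on the tool from outside, world axes, zero at the start; "torque": the same for the moment, N m; "grip_width": opening from 0.0 (shut) to 1.0 (fully open); "grip_force": force on a finger pad.
Only numpy, scipy, OpenCV 4.12 (cv2) and the standard library are available. Lean on these libraries where they do the work, as an engineer would, in place of code of your own. Each camera call takes 0.05 s, during which the arm holds its last target. There are 200 camera calls.

TASK

Slide every coin paddle from the grey mat under the low scanner hood, one to a bay, straight along the bay's line and fully home against the stop; only when all of them are in, flip the scanner's toggle switch on and leave it on for five seconds with all the paddles home. Then flip the switch back off before drawing any paddle out, and lay every paddle flat on the green mat, side by side, leaving the other things on the desk alone.

Things in the scene. Friction and masses are not known exactly. Their poses are not given: they have to be found in the camera images.
- scanner: Coin scanner, fixed: low white hood 262 (y) x 88 (x) mm, top at 56 mm, a black lens barrel (to 75 mm) above each bay. Slot under it 20 mm high, open to the front (-x), on the bare desk; it ends at a flat stop 72 mm in; side cheeks 121 mm left and right of the middle. Origin: on the desk, middle of the front edge; x points into the slot, y left. White lines on the desk mark the bays.
- switch (a joint): Scanner switch: a toggle stick 65 mm long with a red ball (24 mm) on top. 0 = off, leaning to the box's -x side; 0.8 rad = on, leaning to its +x side (0.4 rad either side of upright). It is weighted: past upright it falls to the other end by itself; 1 N at the ball moves it.
- switch_hinge (a point): The toggle's hinge (its axis is y, x is the direction off to on), 50 mm above the desk, above the middle of a fixed grey box 56 x 56 x 46 mm with a red dot on the off side and a green dot on the on side.
- switch_tip (a point): Centre of the toggle's red ball, 65 mm from the hinge.
- green_mat: Green felt mat for scanned coins, fixed, 190 (x) x 230 (y) x 2 mm; origin at the centre of its underside.
- grey_mat: Grey felt mat where the paddles wait at the start, fixed, 190 (x) x 230 (y) x 2 mm; origin at the centre of its underside.
- bay0 (a point): Bay 0 (right as the robot sees it; pitch 70 mm): point on the desk 40 mm inside the front edge, straight below the coin's centre when a paddle is home against the stop. Axes as the scanner's.
- bay1 (a point): Bay 1 (middle as the robot sees it; pitch 70 mm): point on the desk 40 mm inside the front edge, straight below the coin's centre when a paddle is home against the stop. Axes as the scanner's.
- bay2 (a point): Bay 2 (left as the robot sees it; pitch 70 mm): point on the desk 40 mm inside the front edge, straight below the coin's centre when a paddle is home against the stop. Axes as the scanner's.
- a_tab (a point): Paddle with the bronze-coloured coin (may be absent), 200 g: walnut board 140 x 44 x 10 mm, x along it from tab to coin. This point: centre of its upright brass grip tab, 30 (x) x 12 (y) mm, from the board's top (10 mm) up to 52 mm; it lies 34 mm above the underside, 45 mm behind the board's middle (25 mm ahead of its rear end).
- a_coin (a point): Centre of the top of the bronze-coloured coin (32 mm across, 4 mm thick, fixed to its paddle), 14 mm above the paddle's underside, 83 mm ahead of the tab's centre and 32 mm behind the board's front end. Axes as the paddle's.
- b_tab (a point): Paddle with the silver-coloured coin (may be absent), 200 g: walnut board 140 x 44 x 10 mm, x along it from tab to coin. This point: centre of its upright brass grip tab, 30 (x) x 12 (y) mm, from the board's top (10 mm) up to 52 mm; it lies 34 mm above the underside, 45 mm behind the board's middle (25 mm ahead of its rear end).
- b_coin (a point): Centre of the top of the silver-coloured coin (32 mm across, 4 mm thick, fixed to its paddle), 14 mm above the paddle's underside, 83 mm ahead of the tab's centre and 32 mm behind the board's front end. Axes as the paddle's.
- c_tab (a point): Paddle with the gold-coloured coin (may be absent), 200 g: walnut board 140 x 44 x 10 mm, x along it from tab to coin. This point: centre of its upright brass grip tab, 30 (x) x 12 (y) mm, from the board's top (10 mm) up to 52 mm; it lies 34 mm above the underside, 45 mm behind the board's middle (25 mm ahead of its rear end).
- c_coin (a point): Centre of the top of the gold-coloured coin (32 mm across, 4 mm thick, fixed to its paddle), 14 mm above the paddle's underside, 83 mm ahead of the tab's centre and 32 mm behind the board's front end. Axes as the paddle's.
- sorting_box: Walnut coin sorting box with a steel funnel, fixed, 78 x 90 mm, 85 mm high; not part of the job. Origin under its middle.
- greek_coin: Loose bronze Greek coin, 24 mm across, 4 mm thick; leave alone.
- dish: Blue enamel dish, 90 mm across, 22 mm high; leave alone.
- scoop: Silver spoon-shaped coin scoop, 130 mm long; leave alone.
- loupe: Chrome loupe, 40 mm across, 30 mm high; leave alone.
There are look-alikes about, which are no part of the job. What is shaped like the part that bears c_tab but pink is not meant.

How it is judged:
On the way, in this order (a step that is already met when the one before it is completed fails the run):
1. every paddle is home in a bay of the scanner, the switch still off ((horizontal distance between a_coin and bay0 below 0.01 m or horizontal distance between a_coin and bay1 below 0.01 m or horizontal distance between a_coin and bay2 below 0.01 m) and angle between the x axis of each of a_coin, b_coin, c_coin and the x axis of scanner, either way round below 0.12 rad and angle between each of a_coin, b_coin, c_coin's own z axis and vertical below 0.1 rad and (horizontal distance between b_coin and bay0 below 0.01 m or horizontal distance between b_coin and bay1 below 0.01 m or horizontal distance between b_coin and bay2 below 0.01 m) and (horizontal distance between c_coin and bay0 below 0.01 m or horizontal distance between c_coin and bay1 below 0.01 m or horizontal distance between c_coin and bay2 below 0.01 m) and value of joint switch below 0.15 rad), for 0.3 s.
2. the switch is on for over four seconds with every paddle home ((horizontal distance between a_coin and bay0 below 0.01 m or horizontal distance between a_coin and bay1 below 0.01 m or horizontal distance between a_coin and bay2 below 0.01 m) and angle between the x axis of each of a_coin, b_coin, c_coin and the x axis of scanner, either way round below 0.12 rad and angle between each of a_coin, b_coin, c_coin's own z axis and vertical below 0.1 rad and (horizontal distance between b_coin and bay0 below 0.01 m or horizontal distance between b_coin and bay1 below 0.01 m or horizontal distance between b_coin and bay2 below 0.01 m) and (horizontal distance between c_coin and bay0 below 0.01 m or horizontal distance between c_coin and bay1 below 0.01 m or horizontal distance between c_coin and bay2 below 0.01 m) and value of joint switch above 0.65 rad), for 4.5 s.
3. the switch is off again (value of joint switch below 0.15 rad), for 0.2 s.
At the end, for the whole second after the job is handed in: Every paddle lies flat (within 0.1 rad, not stacked) on the green mat, with both its coin's and its tab's centre over the mat, and the switch is off (below 0.15 rad). On the way, home means: coin centre within 10 mm of a bay's point, paddle within 0.12 rad of the bay's line (x of a_coin in the frame of green_mat between -0.095 and 0.095 m and y of a_coin in the frame of green_mat between -0.115 and 0.115 m and x of a_tab in the frame of green_mat between -0.095 and 0.095 m and y of a_tab in the frame of green_mat between -0.115 and 0.115 m and angle between each of a_tab, b_tab, c_tab's own z axis and vertical below 0.1 rad and height (world z) of each of a_tab, b_tab, c_tab below 0.042 m and x of b_coin in the frame of green_mat between -0.095 and 0.095 m and y of b_coin in the frame of green_mat between -0.115 and 0.115 m and x of b_tab in the frame of green_mat between -0.095 and 0.095 m and y of b_tab in the frame of green_mat between -0.115 and 0.115 m and x of c_coin in the frame of green_mat between -0.095 and 0.095 m and y of c_coin in the frame of green_mat between -0.115 and 0.115 m and x of c_tab in the frame of green_mat between -0.095 and 0.095 m and y of c_tab in the frame of green_mat between -0.115 and 0.115 m and value of joint switch below 0.15 rad); the robot touches nothing.
It fails at once if the switch is on while a paddle is not under the hood (its coin's centre more than 30 mm in front of the hood) (value of joint switch above 0.65 rad and x of any of a_coin, b_coin, c_coin in the frame of scanner below -0.03 m).
It fails at once if a bystander (coin, dish, scoop or loupe) is pushed more than 30 mm (distance of any of greek_coin, dish, scoop, loupe from where it was at the start of the episode above 0.03 m).
Of paddle_a, paddle_b, paddle_c only 2 to 3 are there at a start; the rules pass over those that are not, and their reading is None.
At some moment in a run one of paddle_a, paddle_b, paddle_c may be knocked a few centimetres aside while the robot is not near it.
Once in a run the grip may slacken for a moment while it holds something.
It also fails if it takes over 210 s, if anything falls off the work surface, if the arm or the gripper's body presses on something with over 40 N, if the wrist force passes 120 N, or if a joint passes its speed limit or range.

## Working session

There is one attempt and no reset: what is moved stays moved. The work goes in short steps, Python scripts to look and compute and a shell command to move; the robot and the scene stay as the last step left them, time stands still between calls to the robot, and variables do not carry over. Pictures are saved under pics/ and viewed, at most 14 in all, crops included, and the job is handed in when it is done.

```bash
ls; mkdir -p pics
cat > h.py <<'E'
from bench import *
import numpy as np, cv2
from scipy.spatial.transform import Rotation as R
def grab(n):
    s=get_state(); im=get_image(n)
    if 'T' not in im:
        T=np.eye(4);T[:3,:3]=R.from_rotvec(s['tool_rot']).as_matrix();T[:3,3]=s['position']
        im['T']=T@im['mount']
    return im
def save(im,fn): cv2.imwrite('pics/'+fn,cv2.cvtColor(im['frame'],cv2.COLOR_RGB2BGR))
def ray(im,u,v,z):
    d=im['T'][:3,:3]@np.linalg.solve(im['K'],[u,v,1.]);o=im['T'][:3,3]
    return o+d*(z-o[2])/d[2]
def pt(im,u,v):
    d=im['depth'][int(round(v)),int(round(u))]
    return (im['T']@np.r_[np.linalg.solve(im['K'],[u,v,1.])*d,1])[:3]
E
python3 - <<'E'
from h import *
s=get_state();print(s['time'],s['position'],s['tool_rot'],s['grip_width'],R.from_rotvec(s['tool_rot']).as_matrix().round(3))
for n in('top','side'):
    im=grab(n);save(im,n+'0.png');np.savez(n+'0.npz',**im);print(n,im['K'],im['T'].round(3))
E
```

```text
pics
0.0 [ 0.23467585 -0.60560049  0.23546265] [-3.08624421e+00 -5.77272620e-01  7.60699029e-04] 0.9984281625935091 [[ 0.932  0.361 -0.001]
 [ 0.361 -0.932  0.002]
 [-0.    -0.002 -1.   ]]
top [[474.39044306   0.         247.32214378]
 [  0.         474.39044306 193.88840264]
 [  0.           0.           1.        ]] [[ 0.025 -0.979  0.203  0.221]
 [-1.    -0.024  0.008  0.013]
 [-0.003 -0.203 -0.979  1.517]
 [ 0.     0.     0.     1.   ]]
side [[387.27321707   0.         261.58964357]
 [  0.         387.27321707 190.47440317]
 [  0.           0.           1.        ]] [[-0.834 -0.299  0.464  0.082]
 [-0.552  0.447 -0.704  0.632]
 [ 0.003 -0.843 -0.538  0.568]
 [ 0.     0.     0.     1.   ]]
```

View pics/top0.png

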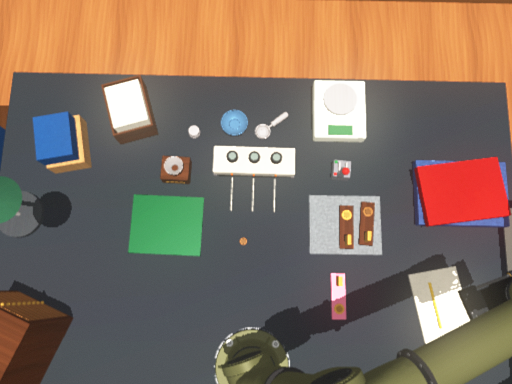

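View pics/side0.png

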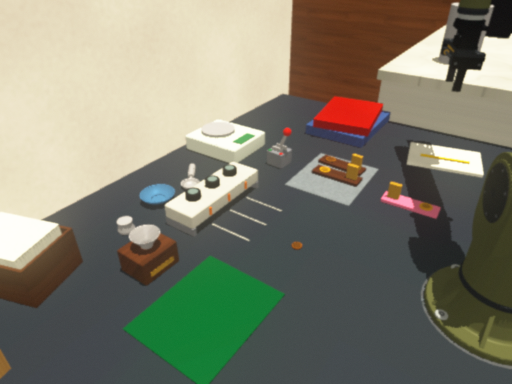

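The top view shows two walnut paddles on the grey mat, at about (347,227) and (368,225), and a pink look-alike at (339,296). The scanner is at (254,161) with bay lines below it. The switch is at (341,169) and the green mat at (167,225). I'll enlarge this to confirm.

Run:
```python
from h import *
t=dict(np.load('top0.npz'));s=dict(np.load('side0.npz'))
a=cv2.resize(t['frame'][140:330,300:400],None,fx=3,fy=3,interpolation=cv2.INTER_CUBIC)
b=cv2.resize(s['frame'][115:225,250:450],None,fx=2.4,fy=2.4,interpolation=cv2.INTER_CUBIC)
c=np.zeros((600,790,3),np.uint8);c[:570,:300]=a;c[:264,305:785]=b
d=cv2.resize(t['frame'][140:225,205:305],None,fx=3.6,fy=3.6,interpolation=cv2.INTER_CUBIC);c[270:576,305:665]=d
save({'frame':c},'crop1.png')
for u,v in[(347,215),(368,211),(349,240),(369,237),(335,169),(347,171),(254,176),(254,205)]:print(u,v,pt(t,u,v).round(3))
def cc(m,lo=5):
    n,l,st,ce=cv2.connectedComponentsWithStats(m.astype(np.uint8));return[(st[i].tolist(),ce[i].round(1).tolist()) for i in range(1,n) if st[i,4]>=lo]
hsv=cv2.cvtColor(t['frame'],cv2.COLOR_RGB2HSV)
H,S,V=[hsv[...,i].astype(int) for i in range(3)]
print('yellow',cc((H>18)&(H<32)&(S>150)&(V>150)))
print('red',cc(((H<6)|(H>174))&(S>150)&(V>120)))
print('white',cc((S<40)&(V>150)))
g=(H>50)&(H<75)&(S>150)&(V>60)
for nm,m in(('green',g),('grey',(S<50)&(V>85)&(V<180))):
    cs=max(cv2.findContours(m.astype(np.uint8),0,2)[0],key=lambda c:cv2.contourArea(c));bp=cv2.boxPoints(cv2.minAreaRect(cs))
    print(nm,[ray(t,u,v,.002)[:2].round(3).tolist() for u,v in bp])
```

```text
347 215 [ 0.47  -0.294  0.021]
368 211 [ 0.485 -0.362  0.015]
349 240 [ 0.387 -0.293  0.048]
369 237 [ 0.397 -0.354  0.054]
335 169 [ 0.614 -0.253  0.044]
347 171 [ 0.587 -0.275  0.124]
254 176 [ 0.596  0.006 -0.002]
254 205 [0.498 0.003 0.001]
yellow [([347, 242, 4, 3, 5], [348.2, 243.4]), ([429, 284, 5, 17, 23], [431.1, 291.1]), ([1, 303, 3, 3, 7], [1.7, 304.0])]
red [([416, 157, 95, 69, 4997], [462.7, 191.0]), ([342, 168, 7, 6, 37], [345.1, 170.5]), ([334, 173, 3, 2, 5], [334.8, 173.6])]
white [([104, 79, 46, 53, 1637], [126.3, 105.3]), ([313, 80, 54, 62, 3055], [339.1, 109.2]), ([255, 112, 33, 27, 313], [268.5, 126.5]), ([188, 125, 12, 13, 121], [193.6, 131.0]), ([212, 145, 84, 32, 2104], [253.9, 160.6]), ([229, 152, 7, 8, 43], [232.0, 155.4]), ([164, 156, 19, 19, 233], [173.1, 164.7]), ([333, 160, 18, 18, 169], [342.1, 166.5]), ([230, 177, 3, 34, 70], [231.1, 193.7]), ([251, 178, 4, 34, 72], [252.5, 194.5]), ([273, 179, 3, 33, 73], [273.9, 194.5]), ([309, 195, 73, 60, 2918], [340.1, 224.5]), ([16, 213, 4, 2, 7], [17.7, 213.6]), ([409, 266, 61, 78, 2884], [438.0, 301.7]), ([331, 274, 14, 26, 236], [337.4, 287.0]), ([245, 327, 14, 3, 26], [251.1, 327.8]), ([226, 333, 7, 11, 40], [228.5, 338.0]), ([218, 341, 7, 8, 20], [220.6, 344.8]), ([215, 350, 4, 8, 18], [216.4, 353.3]), ([286, 353, 3, 5, 10], [287.1, 355.2]), ([288, 359, 2, 8, 14], [288.6, 362.5]), ([215, 375, 4, 9, 16], [216.1, 379.6])]
green [[0.484, 0.385], [0.487, 0.382], [0.486, 0.38], [0.482, 0.383]]
grey [[0.939, 0.89], [0.981, -0.869], [-0.027, -0.781], [-0.066, 0.758]]
```

View pics/crop1.png

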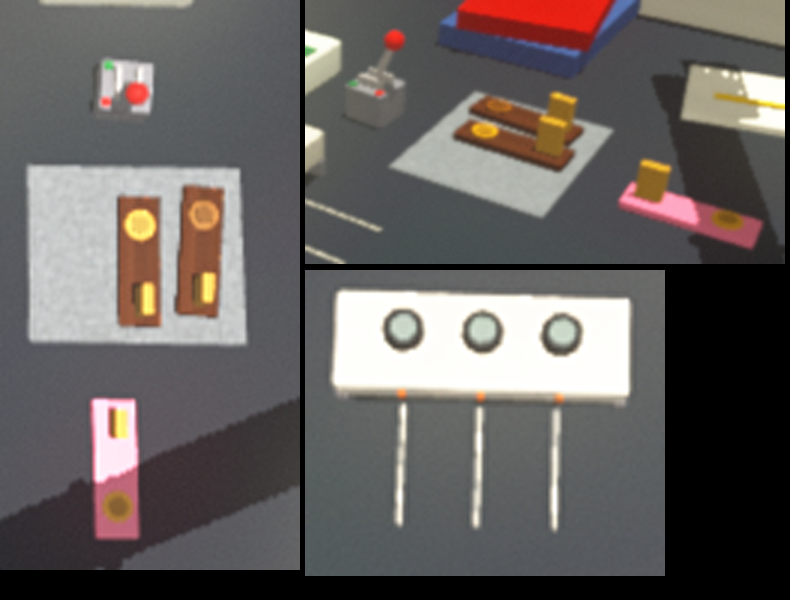

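Crop readings, in full-image pixels: the walnut paddles are gold (c), with its coin at (347,215), and bronze (a), with its coin at (368,212). No silver paddle is present. The one at (339,296) is pink, so it's the look-alike and I'll leave it alone. The red ball leans toward the red dot, which is the side nearer the robot, so the switch is off and on is about +x. Next I'll get precise positions.

```bash
cat >> h.py <<'E'
def tabs(im,zlo=.046,zhi=.062,box=(.3,.6,-.42,-.2)):
    d=im['depth'];v,u=np.nonzero(d>0)
    P=(im['T'][:3,:3]@(np.linalg.inv(im['K'])@np.stack([u,v,np.ones_like(u)])*d[v,u])).T+im['T'][:3,3]
    k=(P[:,2]>zlo)&(P[:,2]<zhi)&(P[:,0]>box[0])&(P[:,0]<box[1])&(P[:,1]>box[2])&(P[:,1]<box[3])
    m=np.zeros(d.shape,np.uint8);m[v[k],u[k]]=1
    n,l,st,ce=cv2.connectedComponentsWithStats(m);W=np.zeros(d.shape+(3,));W[v,u]=P
    return [(W[l==i].mean(0).round(4),np.ptp(W[l==i],0).round(3),ce[i].round(1)) for i in range(1,n) if st[i,4]>4]
E
python3 - <<'E'
from h import *
t=dict(np.load('top0.npz'));s=dict(np.load('side0.npz'))
print('tabs top',tabs(t));print('tabs side',tabs(s))
hsv=cv2.cvtColor(t['frame'],cv2.COLOR_RGB2HSV);H,S,V=[hsv[...,i].astype(int) for i in range(3)]
wh=((S<40)&(V>150)).astype(np.uint8)
for u0 in(229,250,272):
    m=np.zeros_like(wh);m[176:213,u0:u0+8]=wh[176:213,u0:u0+8]
    v,u=np.nonzero(m);f=np.polyfit(v,u,1);a=ray(t,np.polyval(f,177),177,0);b=ray(t,np.polyval(f,211),211,0)
    print('line',a.round(4),b.round(4),'yaw',np.arctan2(*(a-b)[1::-1]).round(4),v.min(),v.max())
# hood corners
m=np.zeros_like(wh);m[140:178,205:300]=wh[140:178,205:300]
m[176:]=0
cs=max(cv2.findContours(m,0,2)[0],key=cv2.contourArea);bp=cv2.boxPoints(cv2.minAreaRect(cs));print('hood',bp,[ray(t,u,v,.056)[:2].round(4).tolist() for u,v in bp])
F=t['frame'].astype(int)
g=((F[...,1]>F[...,0]+40)&(F[...,1]>F[...,2]+20)).astype(np.uint8);g[:180]=0;g[:,:100]=0
cs=max(cv2.findContours(g,0,2)[0],key=cv2.contourArea);ap=cv2.approxPolyDP(cs,6,True)[:,0];print('green',[ray(t,u,v,.002)[:2].round(3).tolist() for u,v in ap])
for nm,(u,v) in dict(ccoin=(346.7,215),acoin=(368,211.7)).items():print(nm,ray(t,u,v,.016).round(4))
print('ball',ray(t,345.1,170.5,.112),pt(t,345,170),'dots',ray(t,334.8,173.6,.047),ray(t,336,161.7,.047))
o=ray(t,243,241,.004);print('greek',o)
print(pt(t,254,160),pt(t,233,156))
E
```

```text
tabs top [(array([ 0.5929, -0.2768,  0.0495]), array([0.007, 0.011, 0.006]), array([342.8, 175.2])), (array([ 0.5922, -0.2941,  0.0483]), array([0.006, 0.007, 0.004]), array([348.2, 175.6])), (array([ 0.4023, -0.3542,  0.0531]), array([0.028, 0.014, 0.014]), array([369.1, 235.3])), (array([ 0.3902, -0.2924,  0.0526]), array([0.028, 0.014, 0.014]), array([349.1, 238.7]))]
tabs side [(array([ 0.4007, -0.35  ,  0.0509]), array([0.032, 0.017, 0.008]), array([357. , 156.4])), (array([ 0.3885, -0.2882,  0.0513]), array([0.03 , 0.015, 0.008]), array([352.7, 166. ]))]
line [0.5904 0.0785 0.    ] [0.4769 0.0796 0.    ] yaw -0.0102 177 210
line [0.5921 0.0093 0.    ] [0.4787 0.0089 0.    ] yaw 0.0035 178 211
line [ 0.5938 -0.0624  0.    ] [ 0.4803 -0.0594  0.    ] yaw -0.0261 179 211
hood [[211.8117  173.93054]
 [212.73645 144.80118]
 [295.2406  147.42035]
 [294.31586 176.54971]] [[0.5852, 0.1399], [0.6817, 0.1408], [0.6793, -0.1243], [0.583, -0.1219]]
green [[0.525, 0.396], [0.336, 0.401], [0.332, 0.175], [0.521, 0.17]]
ccoin [ 0.4704 -0.2937  0.016 ]
acoin [ 0.4828 -0.3621  0.016 ]
ball [ 0.5919204 -0.2715851  0.112    ] [ 0.5913775  -0.26969444  0.11995938] dots [ 0.59808876 -0.25175286  0.047     ] [ 0.6375419  -0.25608331  0.047     ]
greek [0.38022124 0.03596902 0.004     ]
[0.62901229 0.00712952 0.07462542] [0.64030958 0.07368958 0.07528198]
```

```bash
cat >> h.py <<'E'
def rel(*goals):
    s=get_state();M=R.from_rotvec(s['tool_rot']).as_matrix();yaw=np.degrees(np.arctan2(M[1,0],M[0,0]))
    print('t %.1f pos %s yaw %.1f w %.1fmm gf %.1f ft %s'%(s['time'],np.round(s['position'],4),yaw,s['grip_width']*87,s['grip_force'],np.round(s['ft_force'],1)))
    for g in goals:
        d=M.T@(np.array(g[:3])-s['position'])*1000;print('rel',d.round(1),'spin %.1f'%((yaw-g[3]+90)%180-90))
E
python3 - <<'E'
from h import *
rel((.40,-.32,.235,-4.5))
E
```

```text
t 0.1 pos [ 0.2347 -0.6056  0.2356] yaw 21.2 w 87.0mm gf 0.0 ft [-0.1 -0.3 -0.1]
rel [ 257.4 -206.6    0.9] spin 25.7
```

```bash
python3 -m jog '[{"claw":40,"dx":257,"dy":-207,"dz":0,"spin":26},{"claw":40,"dx":257,"dy":-207,"dz":0,"spin":26},{"claw":40,"dx":257,"dy":-207,"dz":0,"spin":26},{"claw":40,"dx":257,"dy":-207,"dz":0,"spin":26},{"claw":40,"dx":257,"dy":-207,"dz":0,"spin":26},{"claw":40,"dx":257,"dy":-207,"dz":0,"spin":26},{"claw":40,"dx":257,"dy":-207,"dz":0,"spin":26},{"claw":40,"dx":257,"dy":-207,"dz":0,"spin":26},{"claw":40,"dx":257,"dy":-207,"dz":0,"spin":26},{"claw":40,"dx":257,"dy":-207,"dz":0,"spin":26},{"claw":40,"dx":257,"dy":-207,"dz":0,"spin":26},{"claw":40,"dx":257,"dy":-207,"dz":0,"spin":26},{"claw":40,"dx":257,"dy":-207,"dz":0,"spin":26}]' 30
python3 - <<'E'
from h import *
im=grab('wrist');save(im,'w1.png');np.savez('w1.npz',**im);print(im['T'].round(3));print(tabs(im))
rel((.389,-.290,.05,-2.5))
E
```

```text
time: 1.18
position: [0.3986, -0.3217, 0.2363]
tool_rot: [-3.139, 0.137, 0.001]
ft_force: [0.5, 0.9, -0.0]
grip_width: 0.458
grip_force: 0.0
[[-0.087 -0.956 -0.28   0.475]
 [-0.996  0.083  0.024 -0.329]
 [ 0.     0.281 -0.96   0.384]
 [ 0.     0.     0.     1.   ]]
[(array([ 0.4025, -0.3544,  0.0534]), array([0.03 , 0.013, 0.01 ]), array([284.2, 167.9])), (array([ 0.3904, -0.2929,  0.0532]), array([0.03 , 0.012, 0.01 ]), array([234. , 182.1]))]
t 1.2 pos [ 0.3988 -0.3215  0.2363] yaw -5.0 w 40.0mm gf 0.0 ft [-0.2 -0.1 -0.3]
rel [-12.4 -30.5 186.3] spin -2.5
```

View pics/w1.png

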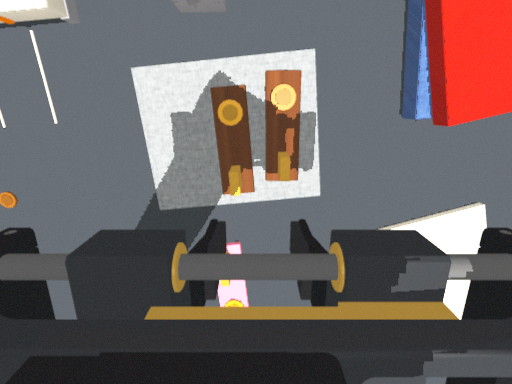

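The wrist view confirms two walnut paddles: c with its coin at (230,112) and a with its coin at (284,97). The pink one is at the bottom, near (235,275). The tab positions agree with the top view to within 1 mm. I'll measure the yaws, then grasp.

Run:
```python
from h import *
w=dict(np.load('w1.npz'))
for nm,c,tb in(('c',(230,112),(.3903,-.2929)),('a',(284,97),(.4024,-.3543))):
    p=ray(w,*c,.016);d=p[:2]-tb;y=np.degrees(np.arctan2(d[1],d[0]));print(nm,p.round(4),np.linalg.norm(d).round(4),y.round(2))
    rel((*tb,.036,y))
```

```text
c [ 0.4717 -0.2938  0.016 ] 0.0814 -0.65
t 1.2 pos [ 0.3988 -0.3215  0.2363] yaw -5.0 w 40.0mm gf 0.0 ft [-0.2 -0.1 -0.3]
rel [-10.8 -27.7 200.3] spin -4.3
a [ 0.4837 -0.3624  0.016 ] 0.0817 -5.72
t 1.2 pos [ 0.3988 -0.3215  0.2363] yaw -5.0 w 40.0mm gf 0.0 ft [-0.2 -0.1 -0.3]
rel [  6.6  32.4 200.3] spin 0.7
```

```bash
python3 -m jog '[{"claw":40,"dx":-11,"dy":-28,"dz":60,"spin":-4},{"claw":40,"dx":-11,"dy":-28,"dz":100,"spin":-4},{"claw":40,"dx":-11,"dy":-28,"dz":130,"spin":-4},{"claw":40,"dx":-11,"dy":-28,"dz":160,"spin":-4},{"claw":40,"dx":-11,"dy":-28,"dz":185,"spin":-4},{"claw":40,"dx":-11,"dy":-28,"dz":200,"spin":-4},{"claw":40,"dx":-11,"dy":-28,"dz":200,"spin":-4},{"claw":5,"dx":-11,"dy":-28,"dz":200,"spin":-4},{"claw":5,"dx":-11,"dy":-28,"dz":200,"spin":-4},{"claw":5,"dx":-11,"dy":-28,"dz":200,"spin":-4},{"claw":5,"dx":-11,"dy":-28,"dz":200,"spin":-4},{"claw":5,"dx":-11,"dy":-28,"dz":200,"spin":-4},{"claw":5,"dx":-11,"dy":-28,"dz":200,"spin":-4}]' 40
python3 - <<'E'
from h import *
rel((.39,-.29,.075,-.6),(.465,.0795,.075,-.6),(.465,.0795,.036,-.6))
E
```

```text
time: 2.32
position: [0.3917, -0.2919, 0.0376]
tool_rot: [3.14, -0.022, 0.002]
ft_force: [-0.3, 0.5, 3.2]
grip_width: 0.13
grip_force: 40.0
t 2.3 pos [ 0.3917 -0.2919  0.0376] yaw -0.8 w 11.3mm gf 40.0 ft [-0.3  0.5  3.2]
rel [ -1.6  -1.8 -37.5] spin -0.2
rel [  68.1 -372.4  -37.9] spin -0.2
rel [  68.1 -372.4    1.1] spin -0.2
```

```bash
python3 -m jog '[{"claw":5,"dz":-30},{"claw":5,"dx":10,"dy":-30,"dz":-45},{"claw":5,"dx":20,"dy":-70,"dz":-45},{"claw":5,"dx":30,"dy":-110,"dz":-45},{"claw":5,"dx":38,"dy":-150,"dz":-45},{"claw":5,"dx":45,"dy":-190,"dz":-45},{"claw":5,"dx":52,"dy":-230,"dz":-45},{"claw":5,"dx":60,"dy":-270,"dz":-45},{"claw":5,"dx":68,"dy":-310,"dz":-45},{"claw":5,"dx":68,"dy":-345,"dz":-45},{"claw":5,"dx":68,"dy":-365,"dz":-45},{"claw":5,"dx":68,"dy":-372,"dz":-45},{"claw":5,"dx":68,"dy":-372,"dz":-30},{"claw":5,"dx":68,"dy":-372,"dz":-15},{"claw":5,"dx":68,"dy":-372,"dz":-15}]' 40
python3 - <<'E'
from h import *
im=grab('top');save(im,'t2.png');print('held',tabs(im,.06,.075,(.4,.5,0,.15)),tabs(im))
rel((.465,.0795,.036,-.6))
F=im['frame'][140:260,200:390];cv2.imwrite('pics/t2c.png',cv2.resize(F[...,::-1],None,fx=4,fy=4))
w=grab('wrist');cv2.imwrite('pics/w2.png',w['frame'][...,::-1]);np.savez('w2.npz',**w)
E
```

```text
held [] [(array([ 0.5954, -0.2664,  0.0484]), array([0.009, 0.03 , 0.007]), array([339.5, 174.4]))]
t 2.4 pos [ 0.3916 -0.2919  0.0375] yaw -0.8 w 11.7mm gf 40.0 ft [-1.2  0.6  5.3]
rel [  68.1 -372.4    1.1] spin -0.2$[0]: bad value
```

View pics/w2.png

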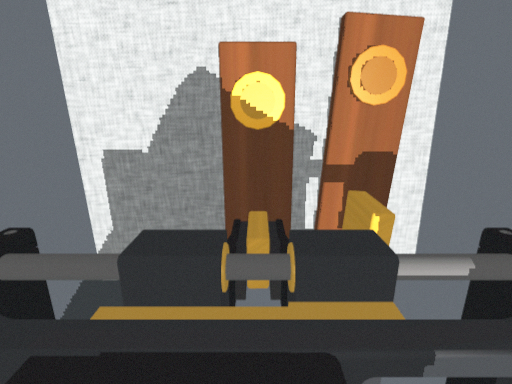

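The call was refused because every row needs all five fields. The wrist view shows c's tab gripped at (258,245), with its coin straight ahead at (258,100). I'll resend with full rows.

```bash
python3 -m jog '[{"claw":5,"dx":0,"dy":0,"dz":-30,"spin":0},{"claw":5,"dx":10,"dy":-30,"dz":-45,"spin":0},{"claw":5,"dx":20,"dy":-70,"dz":-45,"spin":0},{"claw":5,"dx":30,"dy":-110,"dz":-45,"spin":0},{"claw":5,"dx":38,"dy":-150,"dz":-45,"spin":0},{"claw":5,"dx":45,"dy":-190,"dz":-45,"spin":0},{"claw":5,"dx":52,"dy":-230,"dz":-45,"spin":0},{"claw":5,"dx":60,"dy":-270,"dz":-45,"spin":0},{"claw":5,"dx":68,"dy":-310,"dz":-45,"spin":0},{"claw":5,"dx":68,"dy":-345,"dz":-45,"spin":0},{"claw":5,"dx":68,"dy":-365,"dz":-45,"spin":0},{"claw":5,"dx":68,"dy":-372,"dz":-45,"spin":0},{"claw":5,"dx":68,"dy":-372,"dz":-30,"spin":0},{"claw":5,"dx":68,"dy":-372,"dz":-15,"spin":0},{"claw":5,"dx":68,"dy":-372,"dz":-15,"spin":0}]' 40
cat > look.py <<'E'
from h import *
import sys
w=grab('wrist');F=w['frame'].astype(int)
rel(*[tuple(map(float,a.split(','))) for a in sys.argv[1:]])
m=((F[...,0]>F[...,2]+90)&(F[...,1]>F[...,2]+50)).astype(np.uint8);m[200:]=0
n,l,st,ce=cv2.connectedComponentsWithStats(m)
z=get_state()['position'][2]-.0355+.014
for i in range(1,n):
    if st[i,4]>60:print('coin?',st[i].tolist(),ray(w,st[i,0]+st[i,2]/2-.5,st[i,1]+st[i,3]/2-.5,z).round(4))
cv2.imwrite('pics/look.png',w['frame'][...,::-1])
E
python3 look.py .465,.0795,.036,-.6
```

```text
time: 3.67
position: [0.4618, 0.0784, 0.0488]
tool_rot: [3.141, -0.023, -0.009]
ft_force: [-0.6, -1.2, -0.9]
grip_width: 0.131
grip_force: 40.0
t 3.7 pos [0.4625 0.0785 0.05  ] yaw -0.9 w 12.2mm gf 40.0 ft [-0.7  0.2 -2.1]
rel [ 2.5 -1.  14. ] spin -0.3
coin? [220, 42, 76, 88, 5458] [0.5495 0.0767 0.0285]
```

Run:
```python
from h import *
w=grab('wrist');cv2.imwrite('pics/w3.png',w['frame'][...,::-1])
```

```text
(no output)
```

View pics/w3.png

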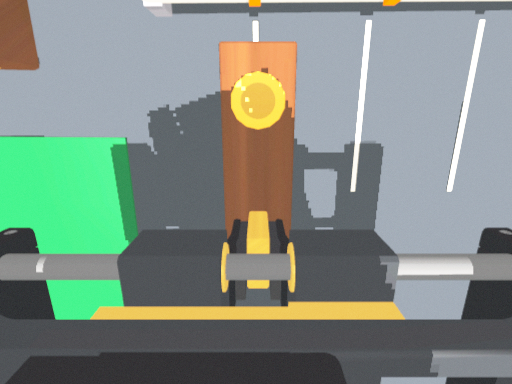

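The wrist view shows c held straight. The board front at (258,44) lines up with the bay 2 line at (256,30), and the hood edge is beyond. Next I'll lower it and slide in.

```bash
python3 - <<'E'
from h import *
w=grab('wrist');print(ray(w,255.5,23,0),ray(w,256,40,0),ray(w,258,44,.0245),ray(w,255,2,.02))
E
python3 -m jog '[{"claw":5,"dx":0,"dy":0,"dz":8,"spin":0},{"claw":5,"dx":0,"dy":0,"dz":14,"spin":0},{"claw":5,"dx":15,"dy":0,"dz":14,"spin":0},{"claw":5,"dx":30,"dy":0,"dz":14,"spin":0},{"claw":5,"dx":45,"dy":0,"dz":14,"spin":0},{"claw":5,"dx":60,"dy":0,"dz":14,"spin":0},{"claw":5,"dx":72,"dy":0,"dz":14,"spin":0},{"claw":5,"dx":76,"dy":0,"dz":14,"spin":0},{"claw":5,"dx":76,"dy":0,"dz":14,"spin":0}]' 40
```

```text
[0.59019361 0.07762817 0.        ] [0.58061637 0.07747641 0.        ] [0.57359914 0.0763491  0.0245    ] [0.59544752 0.07767427 0.02      ]
time: 4.57
position: [0.541, 0.0784, 0.0372]
tool_rot: [-3.141, 0.023, -0.0]
ft_force: [-0.2, -0.3, -0.8]
grip_width: 0.132
grip_force: 40.0
```

```bash
python3 -m jog '[{"claw":5,"dx":2,"dy":0,"dz":1,"spin":0},{"claw":5,"dx":4,"dy":0,"dz":2,"spin":0},{"claw":5,"dx":6,"dy":0,"dz":2,"spin":0},{"claw":5,"dx":8,"dy":0,"dz":2,"spin":0},{"claw":5,"dx":9,"dy":0,"dz":2,"spin":0}]' 40; python3 -m jog '[{"claw":5,"dx":1,"dy":0,"dz":0,"spin":0},{"claw":5,"dx":2,"dy":0,"dz":0,"spin":0},{"claw":5,"dx":3,"dy":0,"dz":0,"spin":0},{"claw":5,"dx":3,"dy":0,"dz":0,"spin":0}]' 40
```

```text
time: 4.98
position: [0.5494, 0.0784, 0.0356]
tool_rot: [3.141, -0.022, 0.001]
ft_force: [-0.9, 0.8, 0.5]
grip_width: 0.134
grip_force: 40.0
time: 5.32
position: [0.5526, 0.0784, 0.0356]
tool_rot: [3.141, -0.022, 0.0]
ft_force: [-0.6, -0.4, 0.7]
grip_width: 0.138
grip_force: 40.0
```

```bash
python3 -m jog '[{"claw":5,"dx":1,"dy":0,"dz":0,"spin":0},{"claw":5,"dx":2,"dy":0,"dz":0,"spin":0},{"claw":5,"dx":3,"dy":0,"dz":0,"spin":0},{"claw":5,"dx":3,"dy":0,"dz":0,"spin":0}]' 40;  python3 -m jog '[{"claw":5,"dx":1,"dy":0,"dz":0,"spin":0},{"claw":5,"dx":2,"dy":0,"dz":0,"spin":0},{"claw":5,"dx":3,"dy":0,"dz":0,"spin":0},{"claw":5,"dx":3,"dy":0,"dz":0,"spin":0}]' 40
```

```text
time: 5.65
position: [0.5527, 0.0784, 0.0356]
tool_rot: [3.14, -0.022, -0.009]
ft_force: [-10.0, -0.7, 10.3]
grip_width: 0.137
grip_force: 40.0
time: 5.98
position: [0.5562, 0.0783, 0.0348]
tool_rot: [3.141, -0.022, -0.007]
ft_force: [-5.6, -0.1, 2.7]
grip_width: 0.137
grip_force: 40.0
```

It met the stop at TCP x=0.5527 with 10 N, close to the expected 0.551. I'll release, lift, and go over to paddle a.

```bash
python3 -m jog '[{"claw":40,"dx":-3,"dy":0,"dz":0,"spin":0},{"claw":40,"dx":-3,"dy":0,"dz":0,"spin":0},{"claw":40,"dx":-3,"dy":0,"dz":0,"spin":0},{"claw":40,"dx":-3,"dy":0,"dz":0,"spin":0},{"claw":40,"dx":-3,"dy":0,"dz":-30,"spin":0},{"claw":40,"dx":-3,"dy":0,"dz":-70,"spin":0},{"claw":40,"dx":-10,"dy":40,"dz":-100,"spin":0},{"claw":40,"dx":-30,"dy":80,"dz":-130,"spin":0},{"claw":40,"dx":-50,"dy":115,"dz":-150,"spin":0},{"claw":40,"dx":-70,"dy":150,"dz":-150,"spin":0},{"claw":40,"dx":-90,"dy":185,"dz":-150,"spin":0},{"claw":40,"dx":-110,"dy":220,"dz":-150,"spin":0},{"claw":40,"dx":-130,"dy":255,"dz":-150,"spin":0},{"claw":40,"dx":-145,"dy":290,"dz":-150,"spin":0},{"claw":40,"dx":-150,"dy":325,"dz":-150,"spin":0},{"claw":40,"dx":-150,"dy":360,"dz":-150,"spin":0},{"claw":40,"dx":-155,"dy":395,"dz":-150,"spin":0},{"claw":40,"dx":-155,"dy":420,"dz":-150,"spin":0},{"claw":40,"dx":-155,"dy":432,"dz":-150,"spin":0},{"claw":40,"dx":-155,"dy":432,"dz":-150,"spin":0}]'
cat > look2.py <<'E'
from h import *
w=grab('wrist');tb=tabs(w);print(tb)
rel()
F=w['frame'].astype(int)
m=((F[...,0]>F[...,2]+90)&(F[...,1]>F[...,2]+50)).astype(np.uint8);m[215:]=0
n,l,st,ce=cv2.connectedComponentsWithStats(m)
for i in range(1,n):
    if st[i,4]>60:
        p=ray(w,st[i,0]+st[i,2]/2-.5,st[i,1]+st[i,3]/2-.5,.016);print('coin?',st[i].tolist(),p.round(4))
        for t in tb:
            d=p-t[0];L=np.hypot(d[0],d[1])
            if .07<L<.095:
                y=np.degrees(np.arctan2(d[1],d[0]));print('L',L,'yaw',y);rel((t[0][0],t[0][1],.036,y))
cv2.imwrite('pics/look2.png',w['frame'][...,::-1])
t=grab('top');print('home tabs',tabs(t,.043,.06,(.48,.575,-.12,.15)))
E
python3 look2.py
```

```text
time: 7.65
position: [0.3965, -0.3541, 0.1854]
tool_rot: [3.141, -0.029, 0.0]
ft_force: [0.7, 0.1, -0.0]
grip_width: 0.46
grip_force: 0.0
[(array([ 0.4029, -0.3547,  0.0536]), array([0.03 , 0.014, 0.009]), array([257.5, 178.6]))]
t 7.7 pos [ 0.3974 -0.3515  0.1853] yaw -0.9 w 39.9mm gf 0.0 ft [-0.   0.7 -0.6]
coin? [248, 80, 30, 31, 624] [ 0.4852 -0.3616  0.016 ]
L 0.08256403129390477 yaw -4.76355215267478
t 7.7 pos [ 0.3974 -0.3515  0.1853] yaw -0.9 w 39.9mm gf 0.0 ft [-0.   0.7 -0.6]
rel [  5.6   3.3 149.3] spin 3.9
coin? [250, 159, 14, 35, 413] [ 0.3967 -0.3534  0.016 ]
home tabs [(array([0.5512, 0.0768, 0.0509]), array([0.031, 0.01 , 0.012]), array([231.4, 185.2]))]
```

```bash
python3 -m jog '[{"claw":40,"dx":6,"dy":3,"dz":30,"spin":4},{"claw":40,"dx":6,"dy":3,"dz":65,"spin":4},{"claw":40,"dx":6,"dy":3,"dz":100,"spin":4},{"claw":40,"dx":6,"dy":3,"dz":130,"spin":4},{"claw":40,"dx":6,"dy":3,"dz":149,"spin":4},{"claw":40,"dx":6,"dy":3,"dz":149,"spin":4},{"claw":5,"dx":6,"dy":3,"dz":149,"spin":4},{"claw":5,"dx":6,"dy":3,"dz":149,"spin":4},{"claw":5,"dx":6,"dy":3,"dz":149,"spin":4},{"claw":5,"dx":6,"dy":3,"dz":149,"spin":4},{"claw":5,"dx":6,"dy":3,"dz":149,"spin":4},{"claw":5,"dx":6,"dy":3,"dz":149,"spin":4}]' 40
python3 - <<'E'
from h import *
rel((.465,-.062,.05,-.6))
E
```

```text
time: 8.75
position: [0.4039, -0.3549, 0.0378]
tool_rot: [3.138, -0.132, 0.002]
ft_force: [-0.6, 1.0, 5.2]
grip_width: 0.137
grip_force: 40.0
t 8.8 pos [ 0.4039 -0.3549  0.0378] yaw -4.8 w 11.9mm gf 40.0 ft [-0.6  1.   5.2]
rel [  36.4 -297.   -12.5] spin -4.2
```

```bash
python3 -m jog '[{"claw":5,"dx":0,"dy":0,"dz":-30,"spin":0},{"claw":5,"dx":5,"dy":-30,"dz":-45,"spin":-4},{"claw":5,"dx":10,"dy":-70,"dz":-45,"spin":-4},{"claw":5,"dx":15,"dy":-110,"dz":-45,"spin":-4},{"claw":5,"dx":20,"dy":-150,"dz":-45,"spin":-4},{"claw":5,"dx":25,"dy":-190,"dz":-45,"spin":-4},{"claw":5,"dx":30,"dy":-230,"dz":-45,"spin":-4},{"claw":5,"dx":36,"dy":-265,"dz":-45,"spin":-4},{"claw":5,"dx":36,"dy":-285,"dz":-45,"spin":-4},{"claw":5,"dx":36,"dy":-297,"dz":-45,"spin":-4},{"claw":5,"dx":36,"dy":-297,"dz":-30,"spin":-4},{"claw":5,"dx":36,"dy":-297,"dz":-13,"spin":-4},{"claw":5,"dx":36,"dy":-297,"dz":-13,"spin":-4}]' 40
python3 look.py .465,-.062,.036,-.6
python3 - <<'E'
from h import *
t=grab('top');print('home',tabs(t,.043,.06,(.48,.575,0,.15)))
E
```

```text
time: 9.83
position: [0.4613, -0.0611, 0.0469]
tool_rot: [-3.141, 0.021, 0.009]
ft_force: [-0.4, 0.5, -1.9]
grip_width: 0.134
grip_force: 40.0
t 9.9 pos [ 0.462  -0.0613  0.0481] yaw -0.8 w 11.7mm gf 40.0 ft [-0.3 -0.2 -2.4]
rel [ 3.   0.6 12.1] spin -0.2
coin? [107, 0, 19, 6, 79] [0.5904 0.01   0.0266]
coin? [0, 58, 44, 60, 2171] [0.5497 0.0694 0.0266]
coin? [230, 70, 54, 58, 1682] [ 0.5421 -0.062   0.0266]
home [(array([0.5519, 0.0769, 0.05  ]), array([0.029, 0.01 , 0.012]), array([231.4, 185.1]))]
```

View pics/look.png

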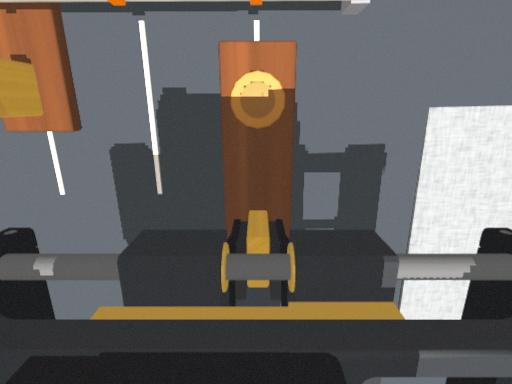

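a's board front at (258,44) is on the bay 0 line at (256,30). c, at the left (35,70), is still under the hood. Next I'll lower a and slide it in.

```bash
python3 -m jog '[{"claw":5,"dx":0,"dy":0,"dz":8,"spin":0},{"claw":5,"dx":0,"dy":0,"dz":12,"spin":0},{"claw":5,"dx":15,"dy":0,"dz":12,"spin":0},{"claw":5,"dx":30,"dy":0,"dz":12,"spin":0},{"claw":5,"dx":45,"dy":0,"dz":12,"spin":0},{"claw":5,"dx":60,"dy":0,"dz":12,"spin":0},{"claw":5,"dx":72,"dy":0,"dz":12,"spin":0},{"claw":5,"dx":80,"dy":0,"dz":12,"spin":0},{"claw":5,"dx":83,"dy":0,"dz":13,"spin":0},{"claw":5,"dx":86,"dy":0,"dz":13,"spin":0},{"claw":5,"dx":86,"dy":0,"dz":13,"spin":0}]' 40;python3 -m jog '[{"claw":5,"dx":1,"dy":0,"dz":0,"spin":0},{"claw":5,"dx":2,"dy":0,"dz":0,"spin":0},{"claw":5,"dx":3,"dy":0,"dz":0,"spin":0},{"claw":5,"dx":4,"dy":0,"dz":0,"spin":0},{"claw":5,"dx":5,"dy":0,"dz":0,"spin":0},{"claw":5,"dx":5,"dy":0,"dz":0,"spin":0}]' 40
```

```text
time: 10.85
position: [0.5498, -0.0629, 0.0363]
tool_rot: [-3.142, 0.022, 0.001]
ft_force: [0.8, -0.3, -1.4]
grip_width: 0.138
grip_force: 40.0
time: 11.35
position: [0.5509, -0.0631, 0.0359]
tool_rot: [3.141, -0.022, -0.014]
ft_force: [-11.8, -0.3, 5.3]
grip_width: 0.133
grip_force: 40.0
```

a is home too: 12 N against the stop at TCP x=0.551. I'll release it and move to a spot in front of the switch ball.

```bash
python3 -m jog '[{"claw":40,"dx":-3,"dy":0,"dz":0,"spin":0},{"claw":40,"dx":-3,"dy":0,"dz":0,"spin":0},{"claw":40,"dx":-3,"dy":0,"dz":0,"spin":0},{"claw":40,"dx":-3,"dy":0,"dz":0,"spin":0},{"claw":40,"dx":-3,"dy":0,"dz":-30,"spin":0},{"claw":40,"dx":-3,"dy":0,"dz":-70,"spin":0},{"claw":0,"dx":-10,"dy":30,"dz":-100,"spin":0},{"claw":0,"dx":-20,"dy":65,"dz":-130,"spin":0},{"claw":0,"dx":-20,"dy":100,"dz":-140,"spin":0},{"claw":0,"dx":-20,"dy":135,"dz":-140,"spin":0},{"claw":0,"dx":-20,"dy":170,"dz":-140,"spin":0},{"claw":0,"dx":-20,"dy":200,"dz":-140,"spin":0},{"claw":0,"dx":-20,"dy":207,"dz":-140,"spin":0},{"claw":0,"dx":-20,"dy":207,"dz":-140,"spin":0}]'
python3 - <<'E'
from h import *
t=grab('top');print('home',tabs(t,.043,.06,(.48,.575,-.15,.15)))
w=grab('wrist');s=grab('side')
for n,im in(('top',t),('wrist',w),('side',s)):
    F=im['frame'].astype(int);m=((F[...,0]>150)&(F[...,1]<70)&(F[...,2]<70)).astype(np.uint8)
    N,l,st,ce=cv2.connectedComponentsWithStats(m)
    print(n,[(st[i].tolist(),ray(im,*ce[i],.11).round(4)) for i in range(1,N) if 15<st[i,4]<3000])
c=np.zeros((384,800,3),np.uint8);c[:,:512]=w['frame'];c[:300,512:]=cv2.resize(t['frame'][140:240,215:311],(288,300));save({'frame':c},'sw1.png')
rel((.545,-.27,.115,-.8))
E
```

```text
time: 12.52
position: [0.5314, -0.2732, 0.1764]
tool_rot: [3.14, -0.031, 0.0]
ft_force: [-0.7, 0.4, -0.2]
grip_width: 0.018
grip_force: 0.0
home [(array([0.5514, 0.0769, 0.0499]), array([0.03 , 0.01 , 0.014]), array([231.4, 185.2])), (array([ 0.5484, -0.0629,  0.051 ]), array([0.028, 0.01 , 0.015]), array([275.5, 187.1]))]
top []
wrist [([233, 114, 9, 10, 72], array([ 0.6008, -0.2567,  0.11  ])), ([246, 116, 28, 27, 505], array([ 0.5929, -0.2728,  0.11  ]))]
side [([314, 96, 69, 33, 1480], array([ 0.5016, -0.5182,  0.11  ]))]
t 12.7 pos [ 0.5328 -0.2673  0.1765] yaw -0.7 w 0.3mm gf 0.0 ft [-0.4 -0.8  0.2]
rel [12.2  2.6 61.5] spin 0.1
```

View pics/sw1.png

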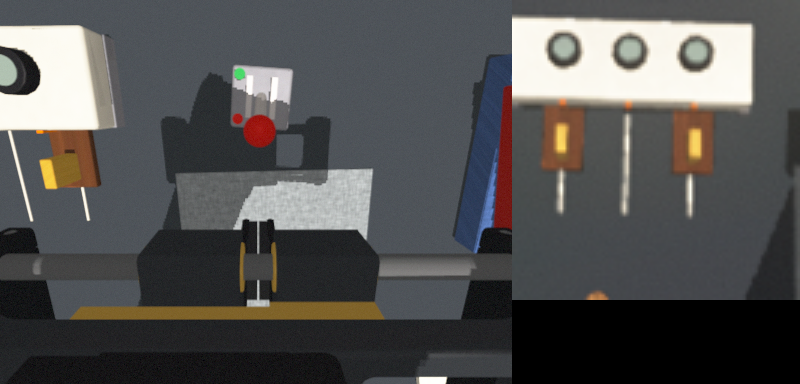

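In this view the ball is at (259,131), on the red-dot side, so the switch is off. In the right panel both tabs, at (562,138) and (695,142), stand 43 mm in front of the hood on their lines. Now I'll push the ball away.

```bash
python3 -m jog '[{"claw":0,"dx":10,"dy":3,"dz":25,"spin":0},{"claw":0,"dx":10,"dy":3,"dz":50,"spin":0},{"claw":0,"dx":12,"dy":4,"dz":62,"spin":0},{"claw":0,"dx":12,"dy":4,"dz":62,"spin":0},{"claw":0,"dx":24,"dy":5,"dz":62,"spin":0},{"claw":0,"dx":34,"dy":6,"dz":62,"spin":0},{"claw":0,"dx":44,"dy":7,"dz":62,"spin":0},{"claw":0,"dx":54,"dy":8,"dz":62,"spin":0},{"claw":0,"dx":64,"dy":9,"dz":62,"spin":0},{"claw":0,"dx":73,"dy":9,"dz":62,"spin":0},{"claw":0,"dx":75,"dy":9,"dz":62,"spin":0},{"claw":0,"dx":60,"dy":9,"dz":40,"spin":0},{"claw":0,"dx":40,"dy":9,"dz":0,"spin":0},{"claw":0,"dx":10,"dy":9,"dz":-10,"spin":0},{"claw":0,"dx":5,"dy":9,"dz":-10,"spin":0},{"claw":0,"dx":5,"dy":9,"dz":-10,"spin":0}]'
cat > sw.py <<'E'
from h import *
w=grab('wrist');t=grab('top')
for n,im in(('top',t),('wrist',w)):
    F=im['frame'].astype(int);m=((F[...,0]>110)&(F[...,1]<.45*F[...,0])&(F[...,2]<.45*F[...,0])).astype(np.uint8)
    N,l,st,ce=cv2.connectedComponentsWithStats(m)
    print(n,[(st[i].tolist(),ray(im,*ce[i],.11).round(4)) for i in range(1,N) if 10<st[i,4]<3000])
print('home',tabs(t,.043,.06,(.48,.575,-.15,.15)))
rel((.69,-.28,.20,-.8),(.69,-.28,.115,-.8))
E
python3 sw.py
```

```text
time: 14.0
position: [0.536, -0.2797, 0.1885]
tool_rot: [3.139, -0.025, 0.003]
ft_force: [0.6, -0.7, -0.1]
grip_width: 0.005
grip_force: 0.0
top [([343, 151, 7, 8, 34], array([ 0.6448, -0.2749,  0.11  ]))]
wrist [([235, 48, 33, 35, 879], array([ 0.6423, -0.2772,  0.11  ])), ([224, 118, 10, 10, 77], array([ 0.6015, -0.2587,  0.11  ]))]
home [(array([0.5517, 0.0768, 0.0497]), array([0.03 , 0.01 , 0.011]), array([231.4, 185.1])), (array([ 0.5489, -0.0629,  0.0503]), array([0.028, 0.01 , 0.01 ]), array([275.5, 187. ]))]
t 14.1 pos [ 0.5371 -0.2784  0.1863] yaw -0.8 w 0.3mm gf 0.0 ft [-0.3  0.6  0.5]
rel [152.9  -0.5 -13.7] spin -0.0
rel [152.9  -0.5  71.3] spin -0.0
```

The switch is on (ball at x=0.642). I'll hover on the far side while waiting out the five seconds.

```bash
python3 -m jog '[{"claw":0,"dx":10,"dy":0,"dz":-20,"spin":0},{"claw":0,"dx":45,"dy":0,"dz":-20,"spin":0},{"claw":0,"dx":80,"dy":0,"dz":-20,"spin":0},{"claw":0,"dx":115,"dy":0,"dz":-20,"spin":0},{"claw":0,"dx":150,"dy":0,"dz":-20,"spin":0},{"claw":0,"dx":154,"dy":0,"dz":-20,"spin":0},{"claw":0,"dx":154,"dy":0,"dz":-20,"spin":0},{"claw":0,"dx":154,"dy":0,"dz":-20,"spin":0},{"claw":0,"dx":154,"dy":0,"dz":-20,"spin":0},{"claw":0,"dx":154,"dy":0,"dz":-20,"spin":0},{"claw":0,"dx":154,"dy":0,"dz":-20,"spin":0},{"claw":0,"dx":154,"dy":0,"dz":-20,"spin":0},{"claw":0,"dx":154,"dy":0,"dz":-20,"spin":0},{"claw":0,"dx":154,"dy":0,"dz":-20,"spin":0},{"claw":0,"dx":154,"dy":0,"dz":-20,"spin":0},{"claw":0,"dx":154,"dy":0,"dz":-20,"spin":0},{"claw":0,"dx":154,"dy":0,"dz":-20,"spin":0},{"claw":0,"dx":154,"dy":0,"dz":-20,"spin":0},{"claw":0,"dx":154,"dy":0,"dz":-20,"spin":0},{"claw":0,"dx":154,"dy":0,"dz":-20,"spin":0}]'
W='[{"claw":0,"dx":0,"dy":0,"dz":0,"spin":0}]'; true
python3 -m jog '[{"claw":0,"dx":0,"dy":0,"dz":0,"spin":0},{"claw":0,"dx":0,"dy":0,"dz":0,"spin":0},{"claw":0,"dx":0,"dy":0,"dz":0,"spin":0},{"claw":0,"dx":0,"dy":0,"dz":0,"spin":0},{"claw":0,"dx":0,"dy":0,"dz":0,"spin":0},{"claw":0,"dx":0,"dy":0,"dz":0,"spin":0},{"claw":0,"dx":0,"dy":0,"dz":0,"spin":0},{"claw":0,"dx":0,"dy":0,"dz":0,"spin":0},{"claw":0,"dx":0,"dy":0,"dz":0,"spin":0},{"claw":0,"dx":0,"dy":0,"dz":0,"spin":0},{"claw":0,"dx":0,"dy":0,"dz":0,"spin":0},{"claw":0,"dx":0,"dy":0,"dz":0,"spin":0},{"claw":0,"dx":0,"dy":0,"dz":0,"spin":0},{"claw":0,"dx":0,"dy":0,"dz":0,"spin":0},{"claw":0,"dx":0,"dy":0,"dz":0,"spin":0},{"claw":0,"dx":0,"dy":0,"dz":0,"spin":0},{"claw":0,"dx":0,"dy":0,"dz":0,"spin":0},{"claw":0,"dx":0,"dy":0,"dz":0,"spin":0},{"claw":0,"dx":0,"dy":0,"dz":0,"spin":0},{"claw":0,"dx":0,"dy":0,"dz":0,"spin":0}]'
python3 -m jog '[{"claw":0,"dx":0,"dy":0,"dz":0,"spin":0},{"claw":0,"dx":0,"dy":0,"dz":0,"spin":0},{"claw":0,"dx":0,"dy":0,"dz":0,"spin":0},{"claw":0,"dx":0,"dy":0,"dz":0,"spin":0},{"claw":0,"dx":0,"dy":0,"dz":0,"spin":0},{"claw":0,"dx":0,"dy":0,"dz":0,"spin":0},{"claw":0,"dx":0,"dy":0,"dz":0,"spin":0},{"claw":0,"dx":0,"dy":0,"dz":0,"spin":0},{"claw":0,"dx":0,"dy":0,"dz":0,"spin":0},{"claw":0,"dx":0,"dy":0,"dz":0,"spin":0},{"claw":0,"dx":0,"dy":0,"dz":0,"spin":0},{"claw":0,"dx":0,"dy":0,"dz":0,"spin":0},{"claw":0,"dx":0,"dy":0,"dz":0,"spin":0},{"claw":0,"dx":0,"dy":0,"dz":0,"spin":0},{"claw":0,"dx":0,"dy":0,"dz":0,"spin":0},{"claw":0,"dx":0,"dy":0,"dz":0,"spin":0},{"claw":0,"dx":0,"dy":0,"dz":0,"spin":0},{"claw":0,"dx":0,"dy":0,"dz":0,"spin":0},{"claw":0,"dx":0,"dy":0,"dz":0,"spin":0},{"claw":0,"dx":0,"dy":0,"dz":0,"spin":0}]'
python3 -m jog '[{"claw":0,"dx":0,"dy":0,"dz":0,"spin":0},{"claw":0,"dx":0,"dy":0,"dz":0,"spin":0},{"claw":0,"dx":0,"dy":0,"dz":0,"spin":0},{"claw":0,"dx":0,"dy":0,"dz":0,"spin":0},{"claw":0,"dx":0,"dy":0,"dz":0,"spin":0},{"claw":0,"dx":0,"dy":0,"dz":0,"spin":0}]'
python3 sw.py
```

```text
time: 15.77
position: [0.6909, -0.2808, 0.2065]
tool_rot: [3.141, -0.022, -0.0]
ft_force: [0.2, -0.2, 0.3]
grip_width: 0.008
grip_force: 0.0
time: 17.43
position: [0.6909, -0.2809, 0.2066]
tool_rot: [3.141, -0.022, -0.0]
ft_force: [0.7, 0.1, 0.8]
grip_width: 0.003
grip_force: 0.0
time: 19.1
position: [0.6909, -0.2808, 0.2065]
tool_rot: [3.141, -0.022, -0.0]
ft_force: [1.3, -0.3, 0.5]
grip_width: 0.007
grip_force: 0.0
time: 19.6
position: [0.6909, -0.2808, 0.2066]
tool_rot: [3.141, -0.022, -0.0]
ft_force: [-0.2, -1.3, -0.2]
grip_width: 0.001
grip_force: 0.0
top [([343, 151, 8, 8, 49], array([ 0.643 , -0.2772,  0.11  ]))]
wrist [([460, 234, 21, 20, 337], array([ 0.6389, -0.4827,  0.11  ])), ([457, 280, 13, 40, 297], array([ 0.5812, -0.4863,  0.11  ]))]
home [(array([0.5513, 0.077 , 0.0511]), array([0.031, 0.01 , 0.013]), array([231.3, 185.2])), (array([ 0.5494, -0.063 ,  0.0502]), array([0.027, 0.01 , 0.012]), array([275.5, 186.9]))]
t 19.7 pos [ 0.6909 -0.2808  0.2065] yaw -0.8 w 0.5mm gf 0.0 ft [-0.9  0.  -0.5]
rel [-0.9 -0.8  6.5] spin -0.0
rel [-0.9 -0.8 91.5] spin -0.0
```

The switch has been on for about 6 s, and both tabs are unmoved at home. Now I'll flip it back off from the far side.

```bash
python3 -m jog '[{"claw":0,"dx":0,"dy":0,"dz":35,"spin":0},{"claw":0,"dx":0,"dy":0,"dz":70,"spin":0},{"claw":0,"dx":0,"dy":0,"dz":91,"spin":0},{"claw":0,"dx":0,"dy":0,"dz":91,"spin":0},{"claw":0,"dx":-12,"dy":-1,"dz":91,"spin":0},{"claw":0,"dx":-22,"dy":-2,"dz":91,"spin":0},{"claw":0,"dx":-32,"dy":-3,"dz":91,"spin":0},{"claw":0,"dx":-42,"dy":-4,"dz":91,"spin":0},{"claw":0,"dx":-52,"dy":-5,"dz":91,"spin":0},{"claw":0,"dx":-61,"dy":-5,"dz":91,"spin":0},{"claw":0,"dx":-64,"dy":-5,"dz":91,"spin":0},{"claw":0,"dx":-45,"dy":-5,"dz":70,"spin":0},{"claw":0,"dx":-25,"dy":-5,"dz":35,"spin":0},{"claw":0,"dx":-10,"dy":-5,"dz":0,"spin":0},{"claw":0,"dx":-10,"dy":-5,"dz":0,"spin":0},{"claw":0,"dx":-10,"dy":-5,"dz":0,"spin":0}]'
python3 sw.py
python3 - <<'E'
from h import *
rel((.5513,.077,.20,-.8),(.5513,.077,.037,-.8))
E
```

```text
time: 21.03
position: [0.6837, -0.2755, 0.2105]
tool_rot: [3.14, -0.021, 0.01]
ft_force: [-0.5, 0.7, 0.3]
grip_width: 0.007
grip_force: 0.0
top [([342, 168, 7, 7, 40], array([ 0.5919, -0.2718,  0.11  ]))]
wrist [([495, 224, 17, 6, 44], array([ 0.649 , -0.5121,  0.11  ])), ([462, 228, 21, 26, 414], array([ 0.6339, -0.4817,  0.11  ])), ([460, 280, 10, 39, 196], array([ 0.5743, -0.4854,  0.11  ])), ([257, 283, 2, 11, 13], array([ 0.5846, -0.2751,  0.11  ]))]
home [(array([0.5514, 0.0769, 0.0502]), array([0.03 , 0.01 , 0.012]), array([231.4, 185.2])), (array([ 0.549 , -0.063 ,  0.0501]), array([0.027, 0.01 , 0.015]), array([275.5, 187. ]))]
t 21.1 pos [ 0.6807 -0.2758  0.2062] yaw -0.8 w 0.6mm gf 0.0 ft [-0.   0.  -0.4]
rel [9.4 4.1 6.2] spin -0.0
rel [ 9.5  4.1 91.2] spin -0.0
t 21.1 pos [ 0.6807 -0.2758  0.2062] yaw -0.8 w 0.6mm gf 0.0 ft [-0.   0.  -0.4]
rel [-134.3 -350.9    6.2] spin -0.0
rel [-134.2 -350.9  169.2] spin -0.0
```

The switch is off (ball back at x=0.592). I'll go back to paddle c.

```bash
python3 -m jog '[{"claw":0,"dx":-20,"dy":-30,"dz":0,"spin":0},{"claw":0,"dx":-40,"dy":-65,"dz":0,"spin":0},{"claw":10,"dx":-55,"dy":-100,"dz":0,"spin":0},{"claw":20,"dx":-70,"dy":-135,"dz":0,"spin":0},{"claw":40,"dx":-85,"dy":-170,"dz":0,"spin":0},{"claw":40,"dx":-100,"dy":-205,"dz":0,"spin":0},{"claw":40,"dx":-115,"dy":-240,"dz":0,"spin":0},{"claw":40,"dx":-130,"dy":-275,"dz":0,"spin":0},{"claw":40,"dx":-134,"dy":-310,"dz":0,"spin":0},{"claw":40,"dx":-134,"dy":-340,"dz":0,"spin":0},{"claw":40,"dx":-134,"dy":-351,"dz":0,"spin":0},{"claw":40,"dx":-134,"dy":-351,"dz":40,"spin":0},{"claw":40,"dx":-134,"dy":-351,"dz":80,"spin":0},{"claw":40,"dx":-134,"dy":-351,"dz":90,"spin":0},{"claw":40,"dx":-134,"dy":-351,"dz":90,"spin":0}]' 40
python3 - <<'E'
from h import *
w=grab('wrist');t=grab('top')
print(tabs(w,.04,.06,(.5,.58,0,.15)),tabs(t,.043,.06,(.48,.575,-.15,.15)))
rel((.551,.0772,.0355,-.8))
E
```

```text
time: 22.38
position: [0.5484, 0.0754, 0.1123]
tool_rot: [3.14, -0.024, -0.015]
ft_force: [-0.4, 0.3, 0.0]
grip_width: 0.456
grip_force: 0.0
[(array([0.5518, 0.0778, 0.0511]), array([0.03 , 0.012, 0.013]), array([253.7, 203.5]))] [(array([ 0.5488, -0.063 ,  0.0511]), array([0.028, 0.01 , 0.012]), array([275.5, 187. ]))]
t 22.5 pos [0.5523 0.0764 0.1171] yaw -0.9 w 39.8mm gf 0.0 ft [-0.2 -0.2  1.1]
rel [-1.3 -0.7 81.6] spin -0.1
```

```bash
python3 -m jog '[{"claw":40,"dx":-1,"dy":-1,"dz":30,"spin":0},{"claw":40,"dx":-1,"dy":-1,"dz":60,"spin":0},{"claw":40,"dx":-1,"dy":-1,"dz":78,"spin":0},{"claw":40,"dx":-1,"dy":-1,"dz":81,"spin":0},{"claw":40,"dx":-1,"dy":-1,"dz":81,"spin":0},{"claw":5,"dx":-1,"dy":-1,"dz":81,"spin":0},{"claw":5,"dx":-1,"dy":-1,"dz":81,"spin":0},{"claw":5,"dx":-1,"dy":-1,"dz":81,"spin":0},{"claw":5,"dx":-1,"dy":-1,"dz":81,"spin":0},{"claw":5,"dx":-1,"dy":-1,"dz":81,"spin":0},{"claw":5,"dx":-1,"dy":-1,"dz":81,"spin":0}]' 40
python3 -m jog '[{"claw":5,"dx":-15,"dy":0,"dz":0,"spin":0},{"claw":5,"dx":-35,"dy":0,"dz":0,"spin":0},{"claw":5,"dx":-60,"dy":0,"dz":0,"spin":0},{"claw":5,"dx":-85,"dy":0,"dz":0,"spin":0},{"claw":5,"dx":-110,"dy":0,"dz":0,"spin":0},{"claw":5,"dx":-125,"dy":0,"dz":0,"spin":0},{"claw":5,"dx":-125,"dy":0,"dz":0,"spin":0}]' 40
python3 look.py .39,.33,.04,-1
```

```text
time: 23.4
position: [0.5514, 0.0782, 0.0362]
tool_rot: [3.141, -0.022, 0.002]
ft_force: [0.0, 0.6, 2.6]
grip_width: 0.134
grip_force: 40.0
time: 23.98
position: [0.4241, 0.0797, 0.0362]
tool_rot: [3.14, -0.021, 0.0]
ft_force: [-3.5, 0.6, 4.6]
grip_width: 0.131
grip_force: 40.0
t 24.0 pos [0.4247 0.0797 0.0361] yaw -0.8 w 11.8mm gf 40.0 ft [-5.7  0.3  7.6]
rel [ -38.2 -249.8   -4.2] spin 0.2
coin? [469, 0, 43, 62, 2097] [ 0.5382 -0.0472  0.0146]
coin? [220, 40, 76, 88, 5411] [0.5132 0.078  0.0146]
```

```bash
python3 -m jog '[{"claw":5,"dx":0,"dy":0,"dz":-25,"spin":0},{"claw":5,"dx":-5,"dy":-25,"dz":-40,"spin":0},{"claw":5,"dx":-12,"dy":-60,"dz":-40,"spin":0},{"claw":5,"dx":-18,"dy":-95,"dz":-40,"spin":0},{"claw":5,"dx":-24,"dy":-130,"dz":-40,"spin":0},{"claw":5,"dx":-30,"dy":-165,"dz":-40,"spin":0},{"claw":5,"dx":-34,"dy":-200,"dz":-40,"spin":0},{"claw":5,"dx":-38,"dy":-230,"dz":-40,"spin":0},{"claw":5,"dx":-38,"dy":-245,"dz":-40,"spin":0},{"claw":5,"dx":-38,"dy":-250,"dz":-40,"spin":0},{"claw":5,"dx":-38,"dy":-250,"dz":-20,"spin":0},{"claw":5,"dx":-38,"dy":-250,"dz":-8,"spin":0},{"claw":5,"dx":-38,"dy":-250,"dz":-8,"spin":0}]' 40; python3 look.py .39,.33,.038,-1
```

```text
time: 25.12
position: [0.39, 0.3275, 0.0403]
tool_rot: [3.137, -0.024, -0.008]
ft_force: [0.2, -0.6, -2.0]
grip_width: 0.134
grip_force: 40.0
t 25.2 pos [0.3906 0.3282 0.0416] yaw -0.9 w 11.5mm gf 40.0 ft [ 0.1  0.4 -1.7]
rel [-0.6 -1.8  3.6] spin 0.1
coin? [221, 40, 75, 88, 4313] [0.4788 0.3253 0.0201]
```

View pics/look.png

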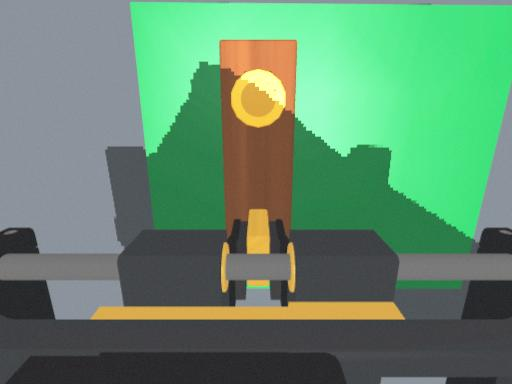

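c is over the green mat with its coin at (258,98). The mat's far edge is at v≈5 and its left edge at u≈145, so there's room. I'll lower it, release, and go to a.

```bash
python3 -m jog '[{"claw":5,"dx":0,"dy":0,"dz":2,"spin":0},{"claw":5,"dx":0,"dy":0,"dz":4,"spin":0},{"claw":5,"dx":0,"dy":0,"dz":4,"spin":0},{"claw":40,"dx":0,"dy":0,"dz":4,"spin":0},{"claw":40,"dx":0,"dy":0,"dz":4,"spin":0},{"claw":40,"dx":0,"dy":0,"dz":4,"spin":0},{"claw":40,"dx":0,"dy":0,"dz":-20,"spin":0},{"claw":40,"dx":0,"dy":0,"dz":-55,"spin":0},{"claw":40,"dx":0,"dy":0,"dz":-80,"spin":0},{"claw":40,"dx":0,"dy":0,"dz":-80,"spin":0}]' 40
python3 - <<'E'
from h import *
w=grab('wrist');t=grab('top')
print(tabs(w,.04,.06,(.3,.45,.2,.4)),tabs(t,.043,.06,(.48,.575,-.15,.15)))
rel((.549,-.063,.115,-.8))
E
```

```text
time: 26.0
position: [0.3943, 0.3333, 0.1291]
tool_rot: [-3.136, 0.022, -0.013]
ft_force: [0.4, 1.0, -0.4]
grip_width: 0.448
grip_force: 0.0
[(array([0.3925, 0.3299, 0.0531]), array([0.029, 0.012, 0.016]), array([261.6, 204.9]))] [(array([ 0.5488, -0.063 ,  0.0509]), array([0.027, 0.01 , 0.013]), array([275.5, 187. ]))]
t 26.1 pos [0.3924 0.3309 0.1247] yaw -0.8 w 39.7mm gf 0.0 ft [-0.1 -0.1 -0.7]
rel [162.3 391.7   9.8] spin -0.0
```

```bash
python3 -m jog '[{"claw":40,"dx":0,"dy":25,"dz":-25,"spin":0},{"claw":40,"dx":10,"dy":60,"dz":-40,"spin":0},{"claw":40,"dx":20,"dy":95,"dz":-40,"spin":0},{"claw":40,"dx":30,"dy":130,"dz":-40,"spin":0},{"claw":40,"dx":45,"dy":165,"dz":-40,"spin":0},{"claw":40,"dx":60,"dy":200,"dz":-40,"spin":0},{"claw":40,"dx":75,"dy":235,"dz":-40,"spin":0},{"claw":40,"dx":95,"dy":270,"dz":-40,"spin":0},{"claw":40,"dx":115,"dy":305,"dz":-40,"spin":0},{"claw":40,"dx":135,"dy":340,"dz":-40,"spin":0},{"claw":40,"dx":155,"dy":375,"dz":-30,"spin":0},{"claw":40,"dx":162,"dy":392,"dz":-10,"spin":0},{"claw":40,"dx":162,"dy":392,"dz":10,"spin":0},{"claw":40,"dx":162,"dy":392,"dz":10,"spin":0},{"claw":40,"dx":162,"dy":392,"dz":10,"spin":0}]' 40
python3 - <<'E'
from h import *
w=grab('wrist')
print(tabs(w,.04,.06,(.5,.58,-.15,0)))
rel((.5495,-.063,.0355,-.8))
E
```

```text
time: 27.35
position: [0.5461, -0.0631, 0.1113]
tool_rot: [-3.14, 0.022, 0.008]
ft_force: [0.3, 0.1, 0.8]
grip_width: 0.461
grip_force: 0.0
[(array([ 0.5502, -0.0635,  0.0511]), array([0.031, 0.012, 0.014]), array([257.4, 203.3]))]
t 27.4 pos [ 0.5473 -0.0626  0.1129] yaw -0.7 w 40.0mm gf 0.0 ft [ 0.6 -0.7  0.6]
rel [ 2.4  0.4 77.4] spin 0.1
```

```bash
python3 -m jog '[{"claw":40,"dx":1,"dy":1,"dz":30,"spin":0},{"claw":40,"dx":1,"dy":1,"dz":60,"spin":0},{"claw":40,"dx":1,"dy":1,"dz":76,"spin":0},{"claw":40,"dx":1,"dy":1,"dz":78,"spin":0},{"claw":40,"dx":1,"dy":1,"dz":78,"spin":0},{"claw":5,"dx":1,"dy":1,"dz":78,"spin":0},{"claw":5,"dx":1,"dy":1,"dz":78,"spin":0},{"claw":5,"dx":1,"dy":1,"dz":78,"spin":0},{"claw":5,"dx":1,"dy":1,"dz":78,"spin":0},{"claw":5,"dx":1,"dy":1,"dz":78,"spin":0},{"claw":5,"dx":1,"dy":1,"dz":78,"spin":0}]' 40
python3 -m jog '[{"claw":5,"dx":-15,"dy":0,"dz":0,"spin":0},{"claw":5,"dx":-35,"dy":0,"dz":0,"spin":0},{"claw":5,"dx":-60,"dy":0,"dz":0,"spin":0},{"claw":5,"dx":-85,"dy":0,"dz":0,"spin":0},{"claw":5,"dx":-110,"dy":0,"dz":0,"spin":0},{"claw":5,"dx":-125,"dy":0,"dz":0,"spin":0},{"claw":5,"dx":-125,"dy":0,"dz":0,"spin":0}]' 40
python3 look.py .392,.24,.04,-1
python3 - <<'E'
from h import *
t=grab('top');print(tabs(t,.04,.06,(.3,.5,.18,.4)))
E
```

```text
time: 28.32
position: [0.5494, -0.0646, 0.0362]
tool_rot: [-3.141, 0.022, -0.001]
ft_force: [-1.3, 0.7, 3.1]
grip_width: 0.135
grip_force: 40.0
time: 28.9
position: [0.4219, -0.0635, 0.0362]
tool_rot: [3.14, -0.023, -0.001]
ft_force: [-3.9, 0.5, 4.7]
grip_width: 0.135
grip_force: 40.0
t 28.9 pos [ 0.4225 -0.0636  0.0361] yaw -0.9 w 12.0mm gf 40.0 ft [-5.7  0.4  8.4]
rel [ -35.  -303.1   -4.3] spin 0.1
coin? [230, 68, 56, 57, 1874] [ 0.5043 -0.0653  0.0146]
[(array([0.3915, 0.3283, 0.0512]), array([0.029, 0.012, 0.018]), array([148.8, 233.4]))]
```

```bash
python3 -m jog '[{"claw":5,"dx":0,"dy":0,"dz":-25,"spin":0},{"claw":5,"dx":-5,"dy":-20,"dz":-45,"spin":0},{"claw":5,"dx":-8,"dy":-55,"dz":-45,"spin":0},{"claw":5,"dx":-10,"dy":-90,"dz":-45,"spin":0},{"claw":5,"dx":-14,"dy":-125,"dz":-45,"spin":0},{"claw":5,"dx":-18,"dy":-160,"dz":-45,"spin":0},{"claw":5,"dx":-22,"dy":-195,"dz":-45,"spin":0},{"claw":5,"dx":-26,"dy":-230,"dz":-45,"spin":0},{"claw":5,"dx":-30,"dy":-265,"dz":-45,"spin":0},{"claw":5,"dx":-35,"dy":-290,"dz":-45,"spin":0},{"claw":5,"dx":-35,"dy":-303,"dz":-45,"spin":0},{"claw":5,"dx":-35,"dy":-303,"dz":-45,"spin":0},{"claw":5,"dx":-35,"dy":-303,"dz":-20,"spin":0},{"claw":5,"dx":-35,"dy":-303,"dz":-8,"spin":0},{"claw":5,"dx":-35,"dy":-303,"dz":-8,"spin":0}]' 40; python3 look.py .392,.24,.038,-1
```

```text
time: 30.25
position: [0.391, 0.238, 0.0406]
tool_rot: [3.138, -0.024, -0.01]
ft_force: [-0.4, -0.7, -2.2]
grip_width: 0.134
grip_force: 40.0
t 30.3 pos [0.3918 0.2387 0.0419] yaw -0.9 w 11.7mm gf 40.0 ft [-0.1  0.4 -1.8]
rel [ 0.2 -1.4  3.9] spin 0.1
coin? [221, 39, 75, 87, 3441] [0.4805 0.2358 0.0204]
coin? [58, 41, 81, 159, 5934] [0.4614 0.3282 0.0204]
```

View pics/look.png

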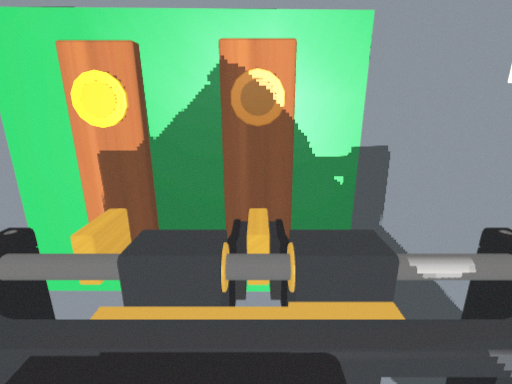

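a, with its coin at (258,97), is over the mat beside c, with its coin at (100,99), and both lie fully within the green area. I'll lower it, release, and lift clear.

```bash
python3 -m jog '[{"claw":5,"dx":0,"dy":0,"dz":2,"spin":0},{"claw":5,"dx":0,"dy":0,"dz":4,"spin":0},{"claw":5,"dx":0,"dy":0,"dz":4,"spin":0},{"claw":40,"dx":0,"dy":0,"dz":4,"spin":0},{"claw":40,"dx":0,"dy":0,"dz":4,"spin":0},{"claw":40,"dx":0,"dy":0,"dz":4,"spin":0},{"claw":40,"dx":0,"dy":0,"dz":-20,"spin":0},{"claw":40,"dx":0,"dy":0,"dz":-55,"spin":0},{"claw":40,"dx":0,"dy":0,"dz":-90,"spin":0},{"claw":40,"dx":0,"dy":20,"dz":-130,"spin":0},{"claw":40,"dx":0,"dy":60,"dz":-160,"spin":0},{"claw":40,"dx":0,"dy":100,"dz":-160,"spin":0},{"claw":40,"dx":0,"dy":140,"dz":-160,"spin":0},{"claw":40,"dx":0,"dy":180,"dz":-160,"spin":0},{"claw":40,"dx":0,"dy":200,"dz":-160,"spin":0},{"claw":40,"dx":0,"dy":200,"dz":-160,"spin":0},{"claw":40,"dx":0,"dy":200,"dz":-160,"spin":0},{"claw":40,"dx":0,"dy":200,"dz":-160,"spin":0}]' 40
python3 sw.py
python3 - <<'E'
from h import *
t=grab('top');print(tabs(t,.043,.06,(.3,.5,.17,.4)));cv2.imwrite('pics/end.png',t['frame'][...,::-1])
E
```

```text
time: 31.8
position: [0.3906, 0.0415, 0.2038]
tool_rot: [-3.141, 0.021, -0.001]
ft_force: [-0.2, -0.2, 0.5]
grip_width: 0.46
grip_force: 0.0
top [([342, 168, 7, 7, 39], array([ 0.5922, -0.2717,  0.11  ]))]
wrist []
home []
t 31.9 pos [0.3906 0.0419 0.2037] yaw -0.7 w 39.6mm gf 0.0 ft [0.7 0.1 0.3]
rel [303.1 318.4   3.8] spin 0.1
rel [303.1 318.4  88.8] spin 0.1
[(array([0.4312, 0.2622, 0.0518]), array([0.029, 0.015, 0.014]), array([170.8, 221.3])), (array([0.3917, 0.3284, 0.0517]), array([0.028, 0.012, 0.016]), array([148.7, 233.3]))]
```

View pics/end.png

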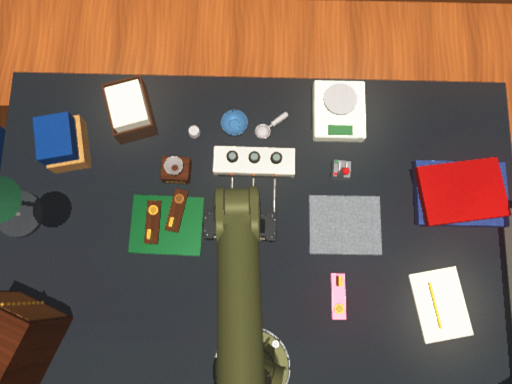

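a has been knocked: its tab is now at (171,221) and its coin at (180,199), close to the mat's far edge. The rest is in order. I'll measure a and set it back.

Run:
```python
from h import *
t=grab('top');tb=np.array([.4315,.2632]);p=ray(t,180,199,.016);d=p[:2]-tb;y=np.degrees(np.arctan2(d[1],d[0]));print(p,np.linalg.norm(d),y,ray(t,180,194,.002))
rel((*tb,.14,y))
```

```text
[0.50945511 0.24262035 0.016     ] 0.08062581422800699 -14.788337037742533 [0.52875826 0.24565602 0.002     ]
t 32.0 pos [0.3905 0.0417 0.2036] yaw -0.7 w 40.1mm gf 0.0 ft [0.1 0.5 0.6]
rel [  38.4 -222.    63.5] spin 14.1
```

```bash
python3 -m jog '[{"claw":40,"dx":5,"dy":-30,"dz":0,"spin":3},{"claw":40,"dx":10,"dy":-70,"dz":0,"spin":6},{"claw":40,"dx":20,"dy":-110,"dz":0,"spin":9},{"claw":40,"dx":30,"dy":-150,"dz":0,"spin":12},{"claw":40,"dx":38,"dy":-190,"dz":10,"spin":14},{"claw":40,"dx":38,"dy":-215,"dz":30,"spin":14},{"claw":40,"dx":38,"dy":-222,"dz":50,"spin":14},{"claw":40,"dx":38,"dy":-222,"dz":63,"spin":14},{"claw":40,"dx":38,"dy":-222,"dz":63,"spin":14},{"claw":40,"dx":38,"dy":-222,"dz":63,"spin":14}]' 40
python3 - <<'E'
from h import *
w=grab('wrist');tt=tabs(w,.04,.06,(.3,.5,.17,.4));print(tt)
for a in tt: rel((a[0][0],a[0][1],.0375,-14.8))
F=w['frame'].astype(int);m=((F[...,0]>F[...,2]+90)&(F[...,1]>F[...,2]+50)).astype(np.uint8);m[200:]=0
n,l,st,ce=cv2.connectedComponentsWithStats(m)
for i in range(1,n):
    if st[i,4]>150:print(st[i],ray(w,st[i,0]+st[i,2]/2,st[i,1]+st[i,3]/2,.016))
E
```

```text
time: 32.83
position: [0.4308, 0.2623, 0.14]
tool_rot: [3.115, -0.403, -0.003]
ft_force: [-0.3, -0.3, -0.5]
grip_width: 0.459
grip_force: 0.0
[(array([0.4329, 0.2621, 0.053 ]), array([0.031, 0.017, 0.016]), array([256.4, 195.9])), (array([0.4045, 0.33  , 0.0492]), array([0.007, 0.012, 0.015]), array([193.5, 240.7]))]
t 32.9 pos [0.4316 0.2622 0.141 ] yaw -14.8 w 40.1mm gf 0.0 ft [ 0.2 -0.8  0.2]
rel [  1.3  -0.2 103.5] spin 0.0
t 32.9 pos [0.4316 0.2622 0.141 ] yaw -14.8 w 40.1mm gf 0.0 ft [ 0.2 -0.8  0.2]
rel [-43.5 -58.6 103.5] spin 0.0
[ 144    0  126   43 2917] [0.58314736 0.26611187 0.016     ]
[183  31  71  22 404] [0.56554034 0.2612404  0.016     ]
[ 225   63   50   55 1709] [0.52018041 0.24519377 0.016     ]
[164 146  34  33 878] [0.47330806 0.32753857 0.016     ]
[469 164  24  23 421] [0.38558938 0.04520166 0.016     ]
[249 171  16  29 396] [0.43199088 0.26186579 0.016     ]
```

```bash
python3 -m jog '[{"claw":40,"dx":1,"dy":0,"dz":35,"spin":0},{"claw":40,"dx":1,"dy":0,"dz":70,"spin":0},{"claw":40,"dx":1,"dy":0,"dz":98,"spin":0},{"claw":40,"dx":1,"dy":0,"dz":103,"spin":0},{"claw":40,"dx":1,"dy":0,"dz":103,"spin":0},{"claw":5,"dx":1,"dy":0,"dz":103,"spin":0},{"claw":5,"dx":1,"dy":0,"dz":103,"spin":0},{"claw":5,"dx":1,"dy":0,"dz":103,"spin":0},{"claw":5,"dx":1,"dy":0,"dz":103,"spin":0},{"claw":5,"dx":1,"dy":0,"dz":103,"spin":0}]' 40
python3 -m jog '[{"claw":5,"dx":0,"dy":0,"dz":-15,"spin":0},{"claw":5,"dx":-10,"dy":10,"dz":-20,"spin":-4},{"claw":5,"dx":-20,"dy":20,"dz":-20,"spin":-8},{"claw":5,"dx":-34,"dy":32,"dz":-20,"spin":-12},{"claw":5,"dx":-34,"dy":32,"dz":-20,"spin":-14},{"claw":5,"dx":-34,"dy":32,"dz":-20,"spin":-14},{"claw":5,"dx":-34,"dy":32,"dz":-10,"spin":-14},{"claw":5,"dx":-34,"dy":32,"dz":-1,"spin":-14},{"claw":5,"dx":-34,"dy":32,"dz":0,"spin":-14},{"claw":5,"dx":-34,"dy":32,"dz":0,"spin":-14}]' 40
```

```text
time: 33.72
position: [0.4333, 0.2619, 0.0386]
tool_rot: [-3.115, 0.405, -0.003]
ft_force: [0.1, 0.7, 0.8]
grip_width: 0.167
grip_force: 1.7
time: 34.55
position: [0.3925, 0.2396, 0.0377]
tool_rot: [3.141, -0.023, 0.0]
ft_force: [-0.8, -2.6, 8.5]
grip_width: 0.134
grip_force: 40.0
```

```bash
python3 -m jog '[{"claw":40,"dx":0,"dy":0,"dz":0,"spin":0},{"claw":40,"dx":0,"dy":0,"dz":0,"spin":0},{"claw":40,"dx":0,"dy":0,"dz":0,"spin":0},{"claw":40,"dx":0,"dy":0,"dz":-20,"spin":0},{"claw":40,"dx":0,"dy":0,"dz":-55,"spin":0},{"claw":40,"dx":0,"dy":0,"dz":-90,"spin":0},{"claw":40,"dx":0,"dy":20,"dz":-130,"spin":0},{"claw":40,"dx":0,"dy":60,"dz":-160,"spin":0},{"claw":40,"dx":0,"dy":100,"dz":-160,"spin":0},{"claw":40,"dx":0,"dy":140,"dz":-160,"spin":0},{"claw":40,"dx":0,"dy":180,"dz":-160,"spin":0},{"claw":40,"dx":0,"dy":200,"dz":-160,"spin":0},{"claw":40,"dx":0,"dy":200,"dz":-160,"spin":0},{"claw":40,"dx":0,"dy":200,"dz":-160,"spin":0},{"claw":40,"dx":0,"dy":200,"dz":-160,"spin":0},{"claw":40,"dx":0,"dy":200,"dz":-160,"spin":0}]' 40
python3 - <<'E'
from h import *
t=grab('top');print(tabs(t,.043,.06,(.3,.5,.17,.4)));save({'frame':cv2.resize(t['frame'][90:270,110:370],None,fx=3,fy=3)},'end2.png')
E
```

```text
time: 35.88
position: [0.3887, 0.0408, 0.1973]
tool_rot: [-3.141, 0.018, 0.0]
ft_force: [-0.2, 0.4, 0.3]
grip_width: 0.458
grip_force: 0.0
[(array([0.3917, 0.3284, 0.0518]), array([0.029, 0.013, 0.015]), array([148.7, 233.4])), (array([0.3906, 0.2385, 0.0523]), array([0.028, 0.012, 0.013]), array([177.6, 234.4]))]
```

View pics/end2.png

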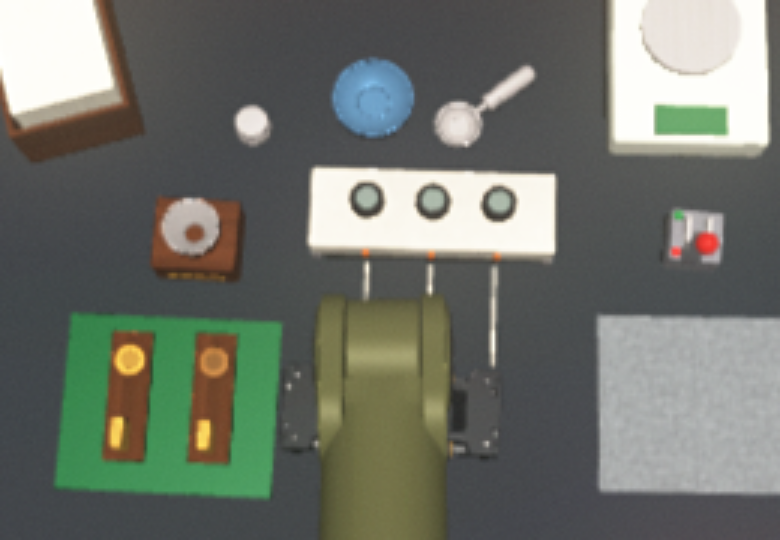

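Both paddles lie flat side by side on the green mat, at (130,395) and (212,395). The switch is off, with its ball at (707,243), and the dish, scoop and loupe haven't moved. I'm handing the job in.

```bash
python3 -c "
from bench import *
print(close_job())"
```

```text
the job is handed in; nothing more can be done
None
```

The job is handed in (no verdict was returned): both paddles present (gold and bronze) were scanned for about 6 s and now lie flat side by side on the green mat, the switch is off, and the bronze one was set back after being knocked.

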